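# Clamp a freshly glued bean-sample box

### The arm

A 7-joint arm with a two-finger parallel gripper is mounted at the origin on the work surface. World frame = base frame: x ahead of the robot, y to its left, z up, the work surface at z = 0. Lengths are in m, angles in rad, forces in N, time in s.
With the tool pointing down it reaches from about 0.425 to 0.95 m from the base axis. Payload 4.7 kg.
Tool frame: the origin (TCP) lies between the finger pads; the fingertips stand 25 mm ahead of it and the grasp point (between the pads) lies 6 mm ahead of it; z points along the fingers, y is the line along which they close (so a half turn about z gives the same grasp; the last joint's range is limited). The gripper opens to 85 mm and grips with 20 to 120 N. Pads are 22 mm wide; open, the fingers measure 114 mm over their backs; the gripper's body (76 mm by 85 mm) begins 54 mm behind the grasp point. The pads swing forward as they close: fully open they stand 13 mm farther back than shut.
Start: joints at [-1.148, 0.469, -0.049, 1.532, 0.024, 1.141, -0.082], TCP at [0.295, 0.607, 0.256] pointing down, gripper open.
Joint ranges: [-2.59, 2.59], [-0.33, 1.99], [-1.39, 1.29], [0.1, 2.45], [-1.04, 4.18], [0.21, 1.99], [-2.66, 2.66]. Speed limits (rad/s): [2.57, 2.57, 3.14, 3.14, 3.14, 3.14, 3.14].

### API

Orientations are given as a 3x3 rotation matrix whose columns are the frame's x, y, z axes.
In Python, from rig import * gives the robot as it stands. Calls block until the motion is done:
- movep(position, orientation): joint-space move of the TCP to a pose.
- move_l(position, attitude=None, feed=0.15, until_force=None): straight line of the TCP; attitude=None keeps the orientation; feed is the mean speed in m/s. With until_force (N) it stops when the force on the tool has changed by that much, and returns True; else False.
- move_joints(angles): joint-space move.
- command_gripper(opening, newtons=None): finger opening in m; newtons is the grip in N (None keeps the last); returns when the fingers have stopped.
- sleep(seconds).
- inverse_kinematics(position, orientation): joint angles nearest the present ones, or None.
- sense(): the state.
- camera(name): name is "side" or "top" or "wrist"; returns (picture, depth): 384x512x3 uint8, red, green, blue; 384x512 float32, m along the optical axis (not along the pixel's ray), 0 where there is no reading.
- camera_params(name): a dict with "K" (3x3 intrinsics, pixels), "position" and "rotation" of the camera in the world; the wrist camera has in their place "tool_from_camera" (4x4, takes a point from camera to tool coordinates, whose origin is the TCP and whose axes are the flange's). Camera axes: x right, y down, z forward; pixel columns grow to the right and rows downward; lengths in m; the calibration is good to about 2 mm. A picture is of the moment at which its call begins: read the wrist's pose just before it. camera_params takes no time and is no camera call.
A pose or a line that the arm cannot do raises Unreachable and nothing moves.
- finish_job(): hands the job in; it is judged then, once.
The state is a dict: "time_s": time; "joint_pos": joint angles; "qd": joint speeds; "joint_efforts": joint torques, N m; "position": TCP position; "tcp_rot": TCP orientation; "wrist_force": force on the tool from outside, world axes, zero at the start; "ft_torque": the same for the moment, N m; "finger_gap": finger opening in m; "gripper_force": force on a finger pad.
Only numpy, scipy, OpenCV 4.12 (cv2) and the standard library are available. Lean on these libraries where they do the work, as an engineer would, in place of code of your own. Each camera call takes 0.05 s, during which the arm holds its last target. There are 200 camera calls.

### The job

Stand the freshly glued plywood sample box on the yellow outline of the bench clamp, lengthwise between jaw and end stop, and let go of it. Then pump the red trigger, using only the trigger to move the jaw, until the orange pad meets the box and its sprung pins are pushed about half way in, firm but never bottomed out because that crushes the box. Finish while still holding the trigger at that pressure, and leave the bowls and the bean jar alone.

Things in the scene. Friction and masses are not known exactly. Their poses are not given: they have to be found in the camera images.
- sample_box: Loose open-topped plywood box with one divider across, 70 (its x) x 50 (its y) x 60 mm high, walls 5 mm, about 0.16 kg, dark glue stripe on its two 50 mm wide end faces. Origin: centre of its underside; z up. Both ways round are equally good. Can be gripped across its 50 mm width.
- clamp: Blue caulk-gun-style push-rod clamp bolted to the bench. Origin on the bench under its centre line; x runs level from the trigger end to the end stop, z up. Place and yaw differ each time. Bed plate 80 mm wide, 6 mm thick, x -245 to +180 mm. Along x: trigger -160, housing -113 to -57 (70 mm high), jaw and pad, yellow outline +120, end stop face +160. All but the trigger is under 81 mm high.
- spot (a point): Centre of the yellow outline (70 x 60 mm) on the bed plate's top, 6 mm above the bench, at clamp x = +120 mm; the long way of the box goes along clamp x. The outline's far edge is 5 mm short of the end stop; the clamp pushes the box that last bit.
- end_stop: Blue fixed end stop with rubber face, 70 mm wide and 80 mm high; its face is at clamp x = +160 mm. Its origin and axes coincide with those of the clamp.
- jaw: Blue moving jaw plate on a notched rod that runs back through housing and trigger (rod top 56 mm up, tail 290 mm behind origin). Slides along clamp x, 115 mm; axes as the clamp, origin on the clamp's when fully back. Starts 0 to 35 mm forward; the pad meets a box at the end stop at 90 mm. Only 2.5 N of friction holds it when the trigger returns, so more pressure lasts only while the trigger is held. Do not push it directly.
- pad: Orange pad, 60 mm wide, 10 mm thick, 17 to 72 mm above the bench, 20 mm in front of the jaw plate on four brass pins. Origin: on the clamp centre line in the plane of its front face, at bench level; axes as the clamp.
- pad_face (a point): Centre of the pad's front face, 45 mm above the bench.
- cushion (a joint): How far the pad is pushed back on its pins towards the jaw, in m: 0 free, 0.020 bottomed out. Spring of 0.7 N per mm, so 0.010 is 7 N on the box.
- trigger (a joint): Trigger travel along clamp x towards the end stop, in m: 0 back, 0.030 fully squeezed. A spring returns it (2 N at rest, 4.4 N fully squeezed). Moving forward it carries the jaw along one to one, after at most 6 mm of lost motion until its pawl catches the next notch (6 mm pitch); moving back it clicks over the notches and leaves the jaw.
- trigger_grip: Red upright trigger handle, 16 mm along clamp x, 24 mm wide across, top 135 mm above the bench; free to be pinched across its width or pushed from behind between 80 and 135 mm height. Origin lies on the clamp origin when the trigger is back, and moves with it.
- trigger_top (a point): Top centre of the red trigger handle, 135 mm above the bench, at clamp x = -160 mm plus the trigger travel.
- white_bowl: White tasting bowl, rim diameter 84 mm, 55 mm high; origin under its centre. Leave alone.
- blue_bowl: Blue tasting bowl, rim diameter 84 mm, 55 mm high; origin under its centre. Leave alone.
- bean_jar: Amber jar with white cap, diameter 68 mm, 95 mm high; origin under its centre. Leave alone.

How it is judged:
By the outcome, as a careful person would: the job done as asked, in the order asked, and still so for the second after the job is handed in, while the arm keeps its last pose, push and grip.
It also fails if it takes over 72 s, if anything falls off the work surface, if the arm or the gripper's body presses on something with over 40 N, if the wrist force passes 120 N, or if a joint passes its speed limit or range.

## Working session

There is one attempt and no reset: what is moved stays moved. The work goes in short steps, each a Python script; the robot and the scene stay as the last script left them, time stands still between calls to the robot, and variables do not carry over. Pictures are saved under pics/ and viewed, at most 10 in all, crops included, and the job is handed in when it is done.

```bash
mkdir -p pics; ls; python3 - <<'E'
from rig import *
import cv2,numpy as np
ims=[]
for n in("top","side"):
    p,d=camera(n); c=camera_params(n); np.savez(n+".npz",p=p,d=d,K=c["K"],pos=c["position"],R=c["rotation"])
    print(n,c["K"],c["position"],c["rotation"],(d>0).mean())
    cv2.imwrite(f"pics/{n}0.png",p[...,::-1])
print(sense())
E
```

```text
pics
top [[406.27514557   0.         258.41153085]
 [  0.         406.27514557 191.54626311]
 [  0.           0.           1.        ]] [0.41674833 0.03955686 1.06219257] [[-0.00267048 -0.99278211  0.11990224]
 [-0.99994359  0.00141846 -0.01052616]
 [ 0.01028011 -0.11992359 -0.9927299 ]] 0.995849609375
side [[439.36431199   0.         253.92705533]
 [  0.         439.36431199 194.09723268]
 [  0.           0.           1.        ]] [-0.02196774 -0.5437946   0.92207103] [[ 0.71351288 -0.49908858  0.49174176]
 [-0.70062523 -0.50337251  0.50570783]
 [-0.00486371 -0.70535573 -0.70883682]] 0.9959716796875
{'time_s': 0.1, 'joint_pos': array([-1.14788751,  0.46939325, -0.04857972,  1.53354559,  0.02408906,
        1.14099412, -0.08227925]), 'qd': array([-0.00050057, -0.00110809,  0.00074772, -0.00559698, -0.0007279 ,
       -0.00061947, -0.00106098]), 'joint_efforts': array([ 4.21473060e-04, -5.11511099e+01, -4.70022031e-02, -2.38389623e+01,
        1.07915571e-02,  4.38982272e-03, -4.03878291e-07]), 'position': array([0.29448858, 0.60685554, 0.25535661]), 'tcp_rot': array([[-8.99672401e-01,  4.36565069e-01, -7.15029576e-04],
       [ 4.36565651e-01,  8.99670975e-01, -1.60307287e-03],
       [-5.65542600e-05, -1.75439777e-03, -9.99998459e-01]]), 'wrist_force': array([-0.48063645,  0.05367677,  0.19858384]), 'ft_torque': array([-0.00361925,  0.05323862, -0.02732049]), 'gripper_force': 0.0, 'finger_gap': 0.0853235468632909}
```

View pics/top0.png

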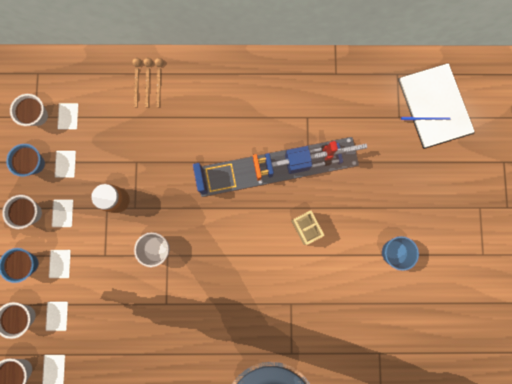

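View pics/side0.png

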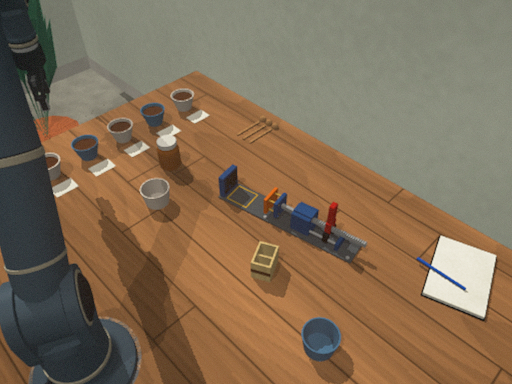

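The top view shows the clamp with its end stop at about (200,180), outline at (220,178), pad at (258,166) and trigger at (331,150). The box is at (309,227), rotated. The side view agrees.

```bash
cat > h.py <<'E'
import numpy as np,cv2
def ray(n_uv,z,K,pos,R):
    uv=np.atleast_2d(n_uv).astype(float); r=np.c_[(uv-[K[0,2],K[1,2]])/K[0,0],np.ones(len(uv))]@R.T
    return pos+r*((z-pos[2])/r[:,2])[:,None]
def cloud(d,K,pos,R):
    v,u=np.mgrid[:d.shape[0],:d.shape[1]]
    c=np.stack([(u-K[0,2])/K[0,0]*d,(v-K[1,2])/K[1,1]*d,d],-1)
    return c@R.T+pos
def rect(xy):
    c,(w,h),a=cv2.minAreaRect(xy.astype(np.float32)*1000); a=np.deg2rad(a)
    if w<h: w,h,a=h,w,a+np.pi/2
    return np.array(c)/1000,(w,h),a
E
python3 - <<'E'
from h import *
for n in("top","side"):
    f=np.load(n+".npz");p,d,K,pos,R=[f[k] for k in("p","d","K","pos","R")]
    P=cloud(d,K,pos,R); hsv=cv2.cvtColor(p,cv2.COLOR_RGB2HSV).astype(int); H,S,V=hsv[...,0],hsv[...,1],hsv[...,2]
    ok=d>0
    def blob(m,near):
        k,l,st,c=cv2.connectedComponentsWithStats(m.astype(np.uint8),connectivity=8)
        b=[i for i in range(1,k) if st[i,4]>15]; i=min(b,key=lambda i:np.hypot(*(c[i]-near))); return l==i
    N=dict(top=dict(box=(309,227),out=(220,178),red=(331,150),pad=(258,166)),side=dict(box=(265,258),out=(242,196),red=(332,219),pad=(271,201)))[n]
    print(n,"bench z",np.median(P[...,2][ok]))
    # box: height-based
    uu,vv=np.meshgrid(np.arange(512),np.arange(384))
    near=lambda k,r:np.hypot(uu-N[k][0],vv-N[k][1])<r
    m=near("box",26)&ok&(P[...,2]>.045)
    print(" box px",m.sum(),"z",np.percentile(P[m][:,2],[5,50,95]))
    edges=np.argwhere(m)[:,::-1]; print(" box rim rect",rect(ray(edges,.06,K,pos,R)[:,:2]))
    y=(H>18)&(H<33)&(S>120)&(V>110)&near("out",30)&(P[...,2]<.03)
    e=np.argwhere(y)[:,::-1]; print(" outline",y.sum(),rect(ray(e,.006,K,pos,R)[:,:2]))
    r=((H<6)|(H>172))&(S>150)&near("red",30)&(V>80)
    q=P[r]; t=q[q[:,2]>.12]; print(" red top",len(q),q[:,2].max(),t.mean(0) if len(t) else None)
    o=(H>6)&(H<16)&(S>190)&(V>150)&near("pad",20); q=P[o];q=q[q[:,2]>.03]; print(" pad",len(q),q.mean(0),rect(q[:,:2]))
    bl=(H>100)&(H<125)&(S>100)&(P[...,2]>.06)&(P[...,2]<.1)
    # blue high things: housing, end stop, jaw
    k,l,st,c=cv2.connectedComponentsWithStats(bl.astype(np.uint8))
    for i in range(1,k):
        if st[i,4]>12: print("  blue",c[i].round(),st[i,4],P[l==i].mean(0).round(4),rect(P[l==i][:,:2]))
    for k2 in ("box","out"):
        x,yy=N[k2]; 
    cv2.imwrite(f"pics/{n}c.png",cv2.resize(p[120:260,180:380] if n=="top" else p[150:290,200:400],None,fx=4,fy=4,interpolation=cv2.INTER_CUBIC)[...,::-1])
E
```

```text
top bench z 0.0005062248558490579
 box px 259 z [0.04959122 0.05938736 0.06293506]
 box rim rect (array([ 0.4493923 , -0.09317357]), (68.89984893798828, 51.06373596191406), np.float64(0.45371932609689636))
 outline 139 (array([0.58241479, 0.12834305]), (70.64737701416016, 64.25796508789062), np.float64(1.7709422037781666))
 red top 152 0.1403288189012225 [ 0.63544277 -0.14404438  0.13380081]
 pad 79 [0.59650939 0.03307891 0.08553868] (array([0.52232959, 0.03230915]), (211.14556884765625, 14.739645957946777), np.float64(0.0011566910943507382))
  blue [299. 158.] 418 [ 0.6209 -0.0717  0.0688] (array([ 0.62117657, -0.07232164]), (53.963802337646484, 50.658592224121094), np.float64(1.7606341391733922))
  blue [269. 164.] 77 [0.6048 0.0028 0.0715] (array([0.6061814 , 0.00332207]), (49.929725646972656, 9.956570625305176), np.float64(0.20547634370787493))
  blue [199. 177.] 165 [0.5714 0.1753 0.0802] (array([0.57179944, 0.17540231]), (67.18070220947266, 15.063438415527344), np.float64(0.21112224521884293))
side bench z -5.310834496619066e-05
 box px 363 z [0.0460311  0.05606937 0.06070987]

[... 222 characters left out ...]
.7731267948203586))
 red top 205 0.9220710294602485 [ 0.62331346 -0.15520242  0.14437882]
 pad 48 [0.60051284 0.03299696 0.071049  ] (array([0.60228314, 0.03373836]), (55.39699935913086, 9.75635814666748), np.float64(0.23710710744890956))
  blue [227. 172.] 86 [0.5706 0.1752 0.0785] (array([0.57155853, 0.17566431]), (67.49156951904297, 16.97503662109375), np.float64(0.18056178927515434))
  blue [280. 199.] 48 [0.6054 0.0011 0.0703] (array([0.6071145 , 0.00115466]), (54.592918395996094, 9.855640411376953), np.float64(0.19212401966103104))
  blue [304. 212.] 303 [ 0.6193 -0.0747  0.0671] (array([ 0.62218005, -0.07356393]), (56.24803924560547, 53.8219108581543), np.float64(0.16029914476604326))
```

View pics/topc.png

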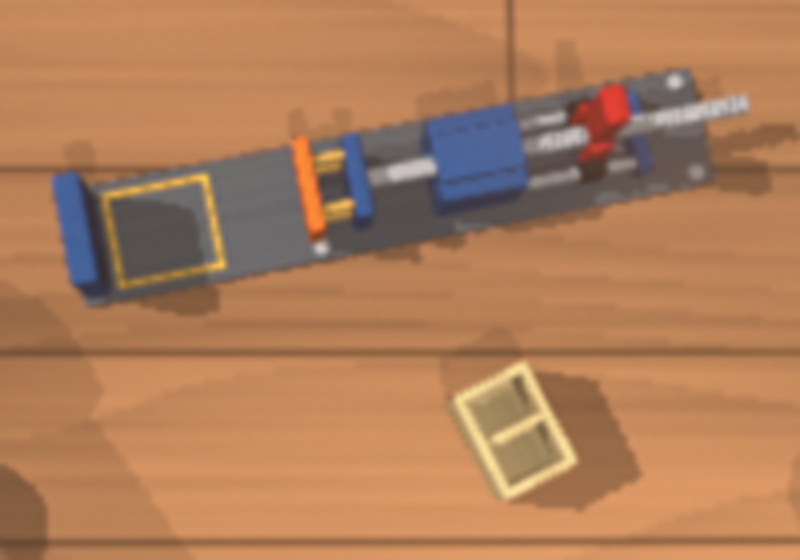

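Clamp yaw is about 1.765, with the spot near (0.582, 0.128). The pad front is about 30 mm forward, and the box is at (0.449, -0.093) with yaw 0.454. Next, a closer wrist view of the clamp and the box.

```bash
cat >> h.py <<'E'
def down(yaw):  # tool x along yaw, z down
    c,s=np.cos(yaw),np.sin(yaw); return np.array([[c,s,0],[s,-c,0],[0,0,-1.]])
def wrist_pose(s,T):
    R=s["tcp_rot"]@T[:3,:3]; return s["position"]+s["tcp_rot"]@T[:3,3],R
E
python3 - <<'E'
from rig import *
from h import *
C=camera_params("wrist");T=C["tool_from_camera"];print(T.round(3),C["K"][0])
for nm,p in(("spot",(.582,.128,.06)),("trig",(.636,-.1465,.115))):
  for y in(1.765,1.765-np.pi):
    q=inverse_kinematics(np.array(p),down(y)); print(nm,y,None if q is None else np.round(q,2))
for y in(.454,.454-np.pi): q=inverse_kinematics(np.array((.449,-.093,.046)),down(y)); print("box",y,None if q is None else np.round(q,2))
def shot(name,xy,z,yaw):
    R=down(yaw); off=R@T[:3,3]
    movep(np.array([xy[0]-off[0],xy[1]-off[1],z]),R); sleep(.2)
    s=sense(); p,d=camera("wrist"); pos,Rc=wrist_pose(s,T)
    np.savez(name+".npz",p=p,d=d,K=C["K"],pos=pos,R=Rc); cv2.imwrite(f"pics/{name}.png",p[...,::-1]); print(name,s["time_s"],pos)
best=1.765 
def ok(y): 
    q=inverse_kinematics(np.array((.582,.128,.06)),down(y)); return q is not None and abs(q[6])<2.3
y=min((1.765,1.765-np.pi),key=lambda y:abs(inverse_kinematics(np.array((.582,.128,.06)),down(y))[6]) if ok(y) else 9)
print("yaw used",y)
shot("w1",(.585,.09),.33,y)
yb=min((.454,.454-np.pi),key=lambda a:abs((a-y+np.pi)%(2*np.pi)-np.pi))
shot("w2",(.449,-.093),.27,yb)
cv2.imwrite("pics/w12.png",np.hstack([cv2.resize(cv2.imread(f"pics/w{i}.png"),(400,300)) for i in(1,2)]))
E
```

```text
[[ 0.001 -0.955 -0.296  0.076]
 [ 1.     0.001  0.    -0.001]
 [-0.    -0.296  0.955 -0.118]
 [ 0.     0.     0.     1.   ]] [315.99913161   0.         249.69492222]
spot 1.765 [-0.51  0.59  0.3   1.9  -0.26  0.69  0.14]
spot -1.3765926535897932 [-1.01  0.89  1.1   1.93 -0.98  0.99 -2.38]
trig 1.765 [-0.18  0.62  0.49  1.74 -0.36  0.88  0.67]
trig -1.3765926535897932 [-0.52  0.86  1.11  1.76 -0.87  1.1  -2.06]
box 0.454 [-0.4   0.52  0.65  2.24 -0.6   0.56 -0.41]
box -2.687592653589793 [ 0.01  0.44  0.13  2.22 -0.12  0.49  2.25]
yaw used 1.765
w1 2.6833 [0.58496417 0.090678   0.44745872]
w2 4.025 [ 0.44979834 -0.09256051  0.38789034]
```

View pics/w12.png

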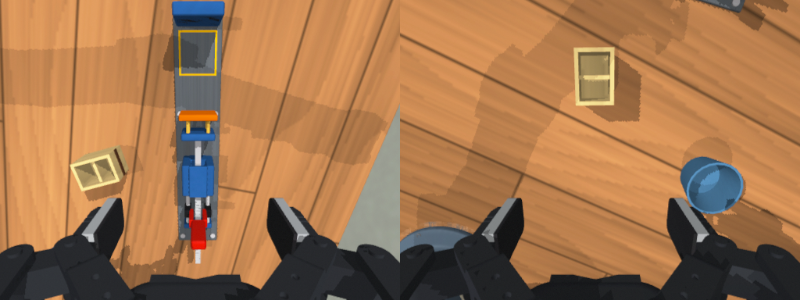

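The wrist views show the outline at about (253,67) px and the pad at (253,149) in w1, and the box at (248,97) in w2. I refine from these and then grasp the box.

```bash
python3 - <<'E'
from rig import *
from h import *
def ld(n):
    f=np.load(n+".npz");a=[f[k] for k in("p","d","K","pos","R")]; return a+[cv2.cvtColor(a[0],cv2.COLOR_RGB2HSV).astype(int),cloud(*a[1:])]
p,d,K,pos,R,hsv,P=ld("w1");H,S,V=hsv.transpose(2,0,1)
vv,uu=np.mgrid[:384,:512]
y=(H>18)&(H<33)&(S>120)&(V>110)&(abs(uu-253)<40)&(abs(vv-67)<40)
c,wh,a=rect(ray(np.argwhere(y)[:,::-1],.006,K,pos,R)[:,:2]); print("outline",c,wh,a)
o=(H>5)&(H<18)&(S>190)&(V>180)&(abs(uu-253)<35)&(abs(vv-149)<12)&(P[...,2]>.06)&(P[...,2]<.08)
q=ray(np.argwhere(o)[:,::-1],.072,K,pos,R)[:,:2];print("pad top",o.sum(),rect(q))
ax=np.array([np.cos(1.765),np.sin(1.765)]); print("pad front clamp x",.12+np.percentile((q-c)@ax,[2,50,98]))
r=((H<6)|(H>172))&(S>150)&(V>80)&(P[...,2]>.128)&(P[...,2]<.145)
q=ray(np.argwhere(r)[:,::-1],.135,K,pos,R)[:,:2];print("red top",r.sum(),rect(q), "clampx",.12+(q.mean(0)-c)@ax)
p,d,K,pos,R,hsv,P=ld("w2")
m=(abs(uu-248)<45)&(abs(vv-97)<50)&(P[...,2]>.052)
b,wh2,ab=rect(ray(np.argwhere(m)[:,::-1],.06,K,pos,R)[:,:2]); print("box",m.sum(),b,wh2,ab)
if 66<wh2[0]<76 and 47<wh2[1]<55:
    Rb=down(ab)
    movep(np.array([*b,.13]),Rb); move_l(np.array([*b,.046]),feed=.1)
    command_gripper(.045,25); s=sense(); print(s["finger_gap"],s["gripper_force"],s["time_s"],s["position"],s["wrist_force"])
    move_l(np.array([*b,.16]),feed=.12); s=sense(); print(s["finger_gap"],s["wrist_force"],s["time_s"])
E
```

```text
outline [0.58106671 0.12955833] (69.89594268798828, 63.74657440185547) 1.7669056671586902
pad top 437 (array([0.60052271, 0.03481916]), (58.324100494384766, 9.519639015197754), np.float64(0.19614807271289758))
pad front clamp x [0.01849078 0.02330383 0.02807849]
red top 244 (array([ 0.63564948, -0.14191844]), (22.25955581665039, 17.9193172454834), np.float64(0.19628978617240342)) clampx -0.15647854884978218
box 1416 [ 0.44440686 -0.09389046] (92.31876373291016, 82.67435455322266) 0.3348413743845347
```

```bash
python3 - <<'E'
from rig import *
from h import *
f=np.load("w2.npz");p,d,K,pos,R=[f[k] for k in("p","d","K","pos","R")];P=cloud(d,K,pos,R)
vv,uu=np.mgrid[:384,:512]
m=((abs(uu-248)<45)&(abs(vv-97)<50)&(P[...,2]>.052)&(P[...,2]<.068)).astype(np.uint8)
k,l,st,c=cv2.connectedComponentsWithStats(m); i=1+np.argmax(st[1:,4]); print(st[1:,4],st[i])
b,wh2,ab=rect(ray(np.argwhere(l==i)[:,::-1],.06,K,pos,R)[:,:2]); print("box",b,wh2,ab)
if 66<wh2[0]<76 and 46<wh2[1]<56:
    Rb=down(ab)
    movep(np.array([*b,.13]),Rb); move_l(np.array([*b,.046]),feed=.1)
    command_gripper(.045,25); s=sense(); print(s["finger_gap"],s["gripper_force"],s["time_s"],s["position"],s["wrist_force"])
    move_l(np.array([*b,.16]),feed=.12); s=sense(); print(s["finger_gap"],s["wrist_force"],s["time_s"])
E
```

```text
[1306    1   18   23    5   11    3    6    1    1] [ 222   61   52   75 1306]
box [ 0.44944241 -0.09112711] (70.06570434570312, 49.749549865722656) 0.4778599159825695
0.049647513189211456 27.212335467338562 6.1667 [ 0.44999241 -0.09127298  0.04649882] [-1.04315803  0.494334    5.65567405]
0.05014642849456878 [-0.11845049  0.07620511 -1.39066336] 7.2667
```

```bash
python3 - <<'E'
from rig import *
from h import *
sp=np.array([.5815,.129]);R=down(1.767)
movep(np.array([*sp,.18]),R); move_l(np.array([*sp,.058]),feed=.12)
print(move_l(np.array([*sp,.049]),feed=.02,until_force=3)); s=sense();print(s["position"],s["wrist_force"],s["time_s"])
command_gripper(.068); move_l(np.array([*sp,.2]),feed=.15)
# look back with wrist camera from trigger side
T=camera_params("wrist")["tool_from_camera"]
p,d=camera("top");cv2.imwrite("pics/t2.png",p[...,::-1]); np.savez("t2.npz",p=p,d=d)
ax=np.array([np.cos(1.767),np.sin(1.767)])
movep(np.array([*(sp-.13*ax),.30]),R); sleep(.2); s=sense(); p,d=camera("wrist");pos,Rc=wrist_pose(s,T)
np.savez("w3.npz",p=p,d=d,K=camera_params("wrist")["K"],pos=pos,R=Rc);cv2.imwrite("pics/w3.png",p[...,::-1]);print(s["time_s"])
E
```

```text
True
[0.58198823 0.1291597  0.05243308] [0.24569888 0.49110874 3.87372448] 9.8083
12.2167
```

View pics/w3.png

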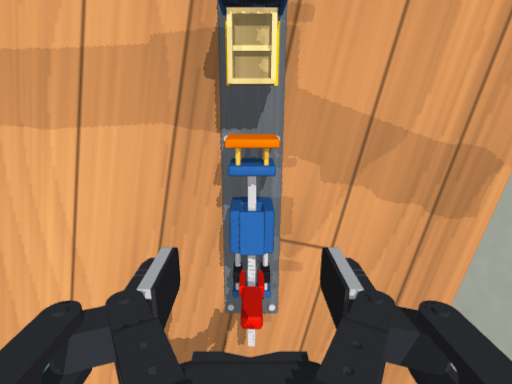

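The box stands square on the outline (rim x 227–278, y 8–84 px). The pad is at y 141, the jaw at y 168 and the trigger top at (252,322). Now I measure these.

```bash
cat > m.py <<'E'
from h import *
sp=np.array([.5815,.129]);ax=np.array([np.cos(1.767),np.sin(1.767)]);ny=np.array([-ax[1],ax[0]]);O=sp-.12*ax
def meas(p,d,K,pos,R):
    P=cloud(d,K,pos,R);H,S,V=cv2.cvtColor(p,cv2.COLOR_RGB2HSV).astype(int).transpose(2,0,1)
    out={}
    X=(P[...,:2]-O)@ax;Y=(P[...,:2]-O)@ny;Z=P[...,2]
    for n,m,z in(("box",(H>15)&(H<35)&(Z>.056)&(Z<.075)&(X>.06)&(X<.165)&(abs(Y)<.05),.066),
      ("pad",(H>5)&(H<18)&(S>190)&(V>150)&(Z>.06)&(Z<.08)&(abs(Y)<.04)&(X>0)&(X<.11),.072),
      ("jaw",(H>100)&(H<125)&(S>100)&(Z>.055)&(Z<.085)&(abs(Y)<.04)&(X>-.05)&(X<.085),.072),
      ("trig",((H<6)|(H>172))&(S>150)&(Z>.128)&(Z<.145),.135)):
        k,l,st,c=cv2.connectedComponentsWithStats(m.astype(np.uint8))
        if k<2: continue
        i=1+np.argmax(st[1:,4]);q=ray(np.argwhere(l==i)[:,::-1],z,K,pos,R)[:,:2]
        x=(q-O)@ax;y=(q-O)@ny
        out[n]=(np.r_[np.percentile(x,[2,98]),np.percentile(y,[2,98])]*1000).round(1)
    return out
E
python3 - <<'E'
from m import *
f=np.load("w3.npz");print(meas(*[f[k] for k in("p","d","K","pos","R")]))
f=np.load("t2.npz");g=np.load("top.npz");print(meas(f["p"],f["d"],g["K"],g["pos"],g["R"]))
print(meas(*[g[k] for k in("p","d","K","pos","R")]))
E
```

```text
{'box': array([ 83.7, 152.7, -23.7,  25.5]), 'pad': array([ 17.9,  27.7, -28.5,  27.6]), 'jaw': array([-13.3,  -0.7, -25.1,  24.9]), 'trig': array([-165.7, -148.1,  -12. ,   10.2])}
{'box': array([ 83.7, 111.5, -23.7,  25.7]), 'pad': array([ 18.8,  26.5, -26.7,  30. ]), 'jaw': array([-12.4,  -4. , -23.9,  26.4]), 'trig': array([-165.9, -152.2,  -11.3,   11.3])}
{'pad': array([ 18.2,  26.5, -26.4,  28.4]), 'jaw': array([-12.8,  -2.9, -23.8,  24.9]), 'trig': array([-165.9, -152.2,  -11.3,   11.3])}
```

```bash
python3 - <<'E'
from rig import *
from m import *
R=down(1.767);t=O-.157*ax-.0005*ny;z=.118
movep(np.array([*t,.21]),R); command_gripper(.05); move_l(np.array([*t,z]),feed=.12)
f0=sense()["wrist_force"]
command_gripper(.015,45); s=sense();print(s["finger_gap"],s["gripper_force"],s["position"],s["wrist_force"]-f0,s["time_s"])
a=s["position"][:2]; np.save("a.npy",a); g=np.load("top.npz")
def F(tag):
    s=sense();w=s["wrist_force"];print(tag,((s["position"][:2]-a)@ax*1000).round(1),"Fx",(w[:2]@ax).round(2),"Fy",(w[:2]@ny).round(2),w[2].round(2),s["time_s"])
for k,x in enumerate((.014,.028,.014,.0005)):
    move_l(np.array([*(a+x*ax),z]),feed=.04);F(x)
    if k in(1,3):
        p,d=camera("top");print(meas(p,d,g["K"],g["pos"],g["R"])); cv2.imwrite(f"pics/s1_{k}.png",p[...,::-1])
E
```

```text
0.023349739096681532 46.23915374279022 [ 0.63713371 -0.14262461  0.11915417] [ 0.7994186  -1.12247522  3.72904528] 14.5667
0.014 12.4 Fx -2.76 Fy -0.57 4.79 15.0583
0.028 26.1 Fx -2.88 Fy 1.0 5.73 15.5583
{'box': array([ 84.2, 152.8, -24.5,  26. ]), 'pad': array([ 44.1,  51.7, -26.6,  27.7]), 'jaw': array([ 12.6,  21.9, -22.8,  25. ])}
0.014 12.4 Fx -3.13 Fy -0.52 6.63 16.1083
0.0005 -0.0 Fx -0.9 Fy 0.54 7.0 16.6
{'box': array([ 83.8, 152.9, -24.5,  25.9]), 'pad': array([ 43.4,  51. , -25.2,  28.5]), 'jaw': array([ 12.3,  21.4, -22.8,  24.5])}
```

View pics/s1_3.png

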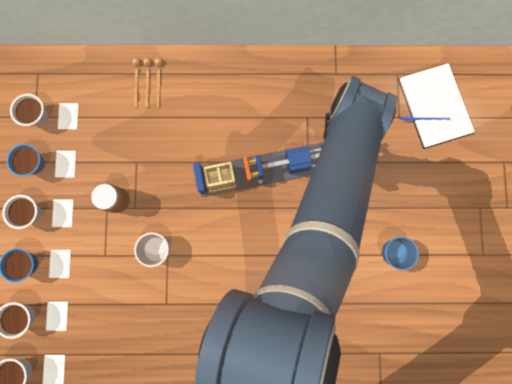

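The clamp, pad (252,167) and box remain visible with the arm on the trigger, and the jaw advanced about 25 mm. Next come stroke 2 and a short stroke 3 that just brings the pad to the box.

```bash
cat > st.py <<'E'
from rig import *
from m import *
a=np.load("a.npy");z=.118;g=np.load("top.npz")
def go(x,feed=.04,cam=False):
    move_l(np.array([*(a+x*ax),z]),feed=feed);s=sense();w=s["wrist_force"]
    print(x,((s["position"][:2]-a)@ax*1000).round(1),"Fx",(w[:2]@ax).round(2),"Fy",(w[:2]@ny).round(2),w[2].round(2),"t",s["time_s"])
    if cam:
        p,d=camera("top");print({k:v[:2] for k,v in meas(p,d,g["K"],g["pos"],g["R"]).items()});return p
E
python3 - <<'E'
from st import *
go(.028);go(.0005,cam=True)
go(.008,cam=True);go(.014,cam=True);go(.0005,cam=True)
E
```

```text
0.028 25.8 Fx -5.32 Fy -0.28 5.3 t 17.4833
0.0005 0.0 Fx -1.5 Fy 1.23 7.37 t 18.325
{'box': array([ 84.2, 152.8]), 'pad': array([67.2, 74.4]), 'jaw': array([35.9, 44.9])}
0.008 7.1 Fx -2.87 Fy 0.54 6.35 t 18.7083
{'box': array([ 84.2, 152.9]), 'pad': array([73. , 79.8]), 'jaw': array([42., 51.])}
0.014 12.4 Fx -3.65 Fy 0.15 6.14 t 19.0583
{'box': array([ 87.2, 155. ]), 'pad': array([76.9, 82.7]), 'jaw': array([47.3, 55.9])}
0.0005 -0.0 Fx -1.63 Fy 1.15 7.59 t 19.6
{'box': array([ 87.2, 155. ]), 'pad': array([77.3, 82.7]), 'jaw': array([46.5, 55.1])}
```

```bash
python3 - <<'E'
from st import *
for x in(.006,.009,.012,.014):p=go(x,feed=.02,cam=True)
cv2.imwrite("pics/f1.png",cv2.resize(p[120:220,180:350],None,fx=4,fy=4)[...,::-1])
E
```

```text
0.006 4.2 Fx -4.68 Fy 0.98 4.86 t 20.075
{'box': array([ 90.5, 158.8]), 'pad': array([80.3, 86. ]), 'jaw': array([50.9, 59. ])}
0.009 6.4 Fx -5.3 Fy -0.22 5.02 t 20.425
{'box': array([ 90.5, 158.8]), 'pad': array([80.3, 86. ]), 'jaw': array([53.3, 61.4])}
0.012 8.6 Fx -5.78 Fy -0.79 3.04 t 20.775
{'box': array([ 90.5, 158.8]), 'pad': array([80.3, 86. ]), 'jaw': array([55.6, 63.7])}
0.014 10.0 Fx -9.14 Fy -2.03 4.05 t 21.075
{'box': array([ 90.6, 158.8]), 'pad': array([80.3, 86. ]), 'jaw': array([56.7, 64.8])}
```

Box is firmly at the stop and the cushion is at about 7.6 mm. It needs about 2.4 mm more.

```bash
python3 - <<'E'
from st import *
p=go(.0165,feed=.02,cam=True);sleep(1);p=go(.0172,feed=.02,cam=True)
sleep(1);p=go(.0172,cam=True)
cv2.imwrite("pics/f2.png",cv2.resize(p[120:220,180:350],None,fx=4,fy=4,interpolation=cv2.INTER_CUBIC)[...,::-1])
E
```

```text
0.0165 11.8 Fx -9.82 Fy -2.14 2.63 t 21.4
{'box': array([ 90.6, 158.8]), 'pad': array([80.3, 86. ]), 'jaw': array([58.6, 66.7])}
0.0172 12.0 Fx -10.87 Fy -2.23 3.15 t 22.7
{'box': array([ 90.6, 158.8]), 'pad': array([80.3, 86. ]), 'jaw': array([58.6, 66.7])}
0.0172 12.0 Fx -11.56 Fy -3.02 2.44 t 24.0
{'box': array([ 90.6, 158.8]), 'pad': array([80.3, 86. ]), 'jaw': array([58.6, 66.7])}
```

View pics/f2.png

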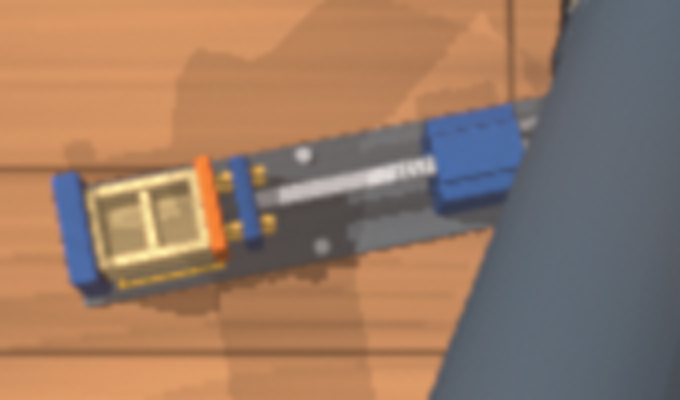

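The picture shows the box square against the stop and the pad (210,208) flush on it. The pins are about half in: 9.5 mm by camera, 9.6 mm by trigger travel, and steady for the last 2 s.

```bash
python3 -c "
from rig import *
print(finish_job())"
```

```text
the job is handed in; nothing more can be done
None
```

The job is handed in, though no verdict came back: the box stands square against the end stop, the pad is pressed in about 9.5 mm of its 20 mm, the trigger is still held, and the bowls and jar were left alone (about 24 s of the 72 s used).

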